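Snap the cover cap onto the shelf's fixing stud and keep it pressed

ROBOT

A 7-joint arm with a two-finger parallel gripper is mounted at the origin on the work surface. World frame = base frame: x ahead of the robot, y to its left, z up, the work surface at z = 0. Lengths are in m, angles in rad, forces in N, time in s.
With the tool pointing down it reaches from about 0.4 to 0.85 m from the base axis. Payload 10.4 kg.
Tool frame: the origin (TCP) lies on the centre line of the jaws, within the pads' length; the fingertips stand 25 mm ahead of it and the grasp point (between the pads) lies 6 mm ahead of it; z points along the fingers, x is the direction in which the jaws open and shut, and the axes are right-handed (so a half turn about z gives the same grasp; the last joint's range is limited). The gripper opens to 87 mm and grips with 3 to 60 N. Pads are 19 mm wide; open, the fingers measure 117 mm over their backs; the gripper's body (75 mm by 190 mm) begins 51 mm behind the grasp point.
Start: joints at [1.285, 0.332, -0.065, 1.46, 0.022, 1.35, -0.088], TCP at [0.162, -0.604, 0.248] pointing down, gripper open.
Joint ranges: [-2.6, 2.6], [-0.5, 2.12], [-1.47, 1.34], [0.16, 2.42], [-1.27, 4.41], [0.06, 2.06], [-2.6, 2.6]. Speed limits (rad/s): [2.22, 2.22, 2.79, 2.79, 3.14, 3.14, 3.14].

INTERFACE

Orientations are given as a unit quaternion [x, y, z, w].
In Python, from cell import robot, camera, workorder gives the robot as it stands.
- The arm moves only by the tool apply_moves, never from a script. Its argument "rows" is a list of rows, each an object of numbers: "x", "y", "z": the shift along the tool's x, y, z in units of 25 mm (1.0 is 25 mm); "twist": the turn about the tool's z in degrees; "claw": the closure, from 0 (fully open) to 1 (shut). A call has 1 to 8 rows; each row shifts and turns the commanded pose from where the row before left it, along the tool's axes as they then stand; what a row does not reach is not made up. A row lasts 1/12 s, in which the tool goes at most 41.7 mm and 7.16 degrees, less where a joint would pass 70% of its speed; a pose out of reach is approached as far as the arm can. A call is refused whole if a number of a shift passes 1 or a number of a turn 7.16, either way. A call with a gripper value outside its range is refused whole. The fingers move at their own pace and stop on an object; "squeeze" is the grip in N (left out, the last holds). Time passes only in rows, so rows that do not move let the fingers close. It gives the time, the measured TCP pose, the force and the opening at its end, in the units of the state.
- robot.sense(): the state, without advancing time (a new reading comes with each control period).
- camera(name): name is "side" or "top"; returns a dict with "color" (384x512x3 uint8, blue, green, red), "z_map" (384x512 float32, m along the optical axis (not along the pixel's ray), 0 where there is no reading), "vertical_fov" (degrees; the focal length in pixels is half the picture's height over the tangent of half this angle, whatever the lens; pixels are square), "cx", "cy" (the principal point, pixels), "k1" (the pictures are not rectified: a ray, as slopes to the right and down, at radius r is drawn at 1 + k1 r^2 times it, then the intrinsics apply), "rvec" (rotation vector, rad) and "tvec" (3), from world to camera coordinates, as OpenCV has them. Camera axes: x right, y down, z forward; pixel columns grow to the right and rows downward; lengths in m; the calibration is good to about 2 mm. A picture is of the moment at which its call begins.
- workorder.sign_off(): hands the job in, once; it reports no verdict.
The state is a dict: "time_s": time; "joint_pos": joint angles; "qvel": joint speeds; "effort": joint torques, N m; "tool_pos": TCP position; "orientation": TCP orientation; "wrist_force": force on the tool from outside, world axes, zero at the start; "ft_torque": the same for the moment, N m; "opening": finger opening in m.
Only numpy, scipy, OpenCV 4.12 (cv2) and the standard library are available. Lean on these libraries where they do the work, as an engineer would, in place of code of your own. Each camera call takes 0.05 s, during which the arm holds its last target.

TASK

The orange cap is parked in the aluminium keeper channel: slide it out through the channel's open end, then set it over the bare brass fixing stud and press it down until it clicks past the catches. Keep pressing after the click so that the black rubber washer under the cap stays firmly squeezed (at least about half of its travel), and finish like that, still holding the cap upright and pressed down; do not shove the other things on the shelf about.

Things in the scene. Friction and masses are not known exactly. Their poses are not given: they have to be found in the camera images.
- cap_mid (a point): Orange plastic snap cap, loose, upright, round, 66 mm tall, 60 g; point on its axis 33 mm above its underside, z up. From below: flange 52 mm across, 5 mm high; skirt 38 across up to 38 mm; then the knob to grip, 26 across, 38 to 66 mm up; the skirt's top is a 6 mm shoulder fingertips can push on. Mouth below 21 mm across, 34 mm deep. Starts on the keeper's floor, 6 mm above the shelf.
- keeper: Fixed aluminium C-channel, 110 long (its x), 70 wide (its y), 20 mm high; origin under its centre. Floor 6 mm thick. Two lips (undersides 16 mm above the shelf) overhang the cap's flange with a 42 mm slot between: the cap cannot be lifted, only slid along. Closed at +x, open at -x (55 mm from the origin): slide it along keeper -x; it is clear once its axis is over 83 mm from the origin.
- stud_top (a point): Tip of the fixed brass stud, on its axis, 37 mm above the shelf, z up. Post 18 mm across, coned over its top 6 mm, with four spring catches spreading to 27 mm lower down; steel foot plate 80 mm across, 4 mm thick. Roughly 6 to 12 N pushes the cap past the catches; then the resistance drops (click), complete when the cap's underside is about 11 mm above the shelf.
- washer (a joint): Sprung black rubber washer, 58 mm across, round the stud's foot, top 12 mm above the shelf when free. Value: how far it is squeezed down, 0 free to 0.006 m at its hard stop, about 1.5 N per mm. A clicked cap left alone squeezes it only about 1 to 1.5 mm.
- tealight: Glass tealight holder, 68 mm across, 58 mm high, a bystander; origin under its centre.
- comb: Navy plastic comb lying flat, 165 by 36 by 5 mm, a bystander; origin under its middle, long along its x.
- carabiner: Stainless steel carabiner lying flat, about 87 by 50 by 10 mm, a bystander; origin under its middle.
- pot: Lidded ceramic pot with a cork stopper, 104 mm across, 92 mm high, a bystander; origin under its centre.
- clamp: Small aluminium clamp gripping a dark wooden coaster (95 mm square), 40 mm high, a bystander; origin under the coaster's centre.
- driver: Screwdriver lying flat, 180 mm long, a bystander.

How it is judged:
On the way, in this order (a step that is already met when the one before it is completed fails the run):
1. the cap has been slid out of the keeper's open end, clear of the lips (x of cap_mid in the frame of keeper below -0.083 m), for 0.1 s.
2. the cap has clicked onto the stud: upright, centred, its flange below the catches (horizontal distance between cap_mid and stud_top below 0.004 m and z of cap_mid in the frame of stud_top below 0.0077 m and angle between cap_mid's own z axis and vertical below 0.12 rad), for 0.2 s.
At the end, for the whole second after the job is handed in: The cap is clicked onto the stud (axis within 4 mm, tilt under 0.12 rad, its middle less than 7.7 mm above the stud's tip height), the washer is squeezed by more than 2.5 mm, and the fingers still bear on the cap with more than 2 N, all at rest (all of step 2 and value of joint washer above 0.0025 m and contact force between the fingers and cap above 2 N and linear speed of cap below 0.02 m/s); the arm keeps its last pose, push and grip.
It fails at once if a bystander was pushed more than 30 mm (distance of any of tealight, comb, carabiner, pot, clamp, driver from where it was at the start of the episode above 0.03 m).
It also fails if it takes over 58 s, if anything falls off the work surface, if the arm or the gripper's body presses on something with over 40 N, if the wrist force passes 120 N, or if a joint passes its speed limit or range.

## Working session

There is one attempt and no reset: what is moved stays moved. The work goes in short steps, Python scripts to look and compute and a tool call to move; the robot and the scene stay as the last step left them, time stands still between calls to the robot, and variables do not carry over. Pictures are saved under pics/ and viewed, and the job is handed in when it is done.

Besides the shell and the picture viewer there is one more tool, called after "Call:" as name(argument=value, ...) on one line, values as JSON. apply_moves: Moves the arm, as the interface text tells. Its arguments: {"type":"object","properties":{"rows":{"type":"array"},"squeeze":{"type":"number"}},"required":["rows"]}

```bash
ls; mkdir -p pics; cat > h.py <<'E'
import numpy as np, cv2, pickle
from cell import robot, camera, workorder
def grab(n,save):
    c=camera(n); cv2.imwrite(f'pics/{save}.png',c['color']); pickle.dump(c,open(f'pics/{save}.pkl','wb')); return c
def load(s): return pickle.load(open(f'pics/{s}.pkl','rb'))
def f(c): return 192/np.tan(np.radians(c['vertical_fov'])/2)
def ray(c,u,v):
    F=f(c); K=np.array([[F,0,c['cx']],[0,F,c['cy']],[0,0,1.]])
    p=cv2.undistortPoints(np.array([[[u,v]]],float),K,np.array([c['k1'],0,0,0,0.]))[0,0]
    R=cv2.Rodrigues(np.array(c['rvec'],float))[0]; t=np.array(c['tvec'],float).ravel()
    return -R.T@t, R.T@np.array([p[0],p[1],1.])
def onplane(c,u,v,z):
    o,d=ray(c,u,v); return o+d*(z-o[2])/d[2]
def depthpt(c,u,v):
    o,d=ray(c,u,v); return o+d*c['z_map'][int(round(v)),int(round(u))]
def cloud(c):
    F=f(c); K=np.array([[F,0,c['cx']],[0,F,c['cy']],[0,0,1.]])
    g=np.stack(np.meshgrid(np.arange(512.),np.arange(384.)),-1).reshape(-1,1,2)
    p=cv2.undistortPoints(g,K,np.array([c['k1'],0,0,0,0.]))[:,0]
    R=cv2.Rodrigues(np.array(c['rvec'],float))[0]; t=np.array(c['tvec'],float).ravel()
    z=c['z_map'].reshape(-1,1); P=np.c_[p,np.ones(len(p))]*z
    W=(P-t)@R; W[z[:,0]==0]=np.nan
    return W.reshape(384,512,3)
E
python3 - <<'E'
from h import *
s=robot.sense(); print(s)
for n in('side','top'):
    c=grab(n,n+'0'); print(n,{k:v for k,v in c.items() if k not in('color','z_map')}, ray(c,256,192))
E
```

```text
pics
{'time_s': 0.0, 'joint_pos': array([ 1.28541491,  0.33286086, -0.06472085,  1.46094576,  0.02162129,
        1.34988573, -0.08853413]), 'qvel': array([ 0.00092848, -0.0004036 , -0.00065381, -0.00082723,  0.00012452,
        0.00015433, -0.00114841]), 'effort': array([ 2.80996210e-04, -6.23247743e+01,  2.51311617e-02, -3.89902854e+01,
       -6.11961912e-02,  3.94939038e-02,  1.33334102e-04]), 'tool_pos': array([ 0.16226525, -0.60320626,  0.24675872]), 'orientation': array([ 7.93655411e-01, -6.08367156e-01, -5.80007629e-04, -3.94791832e-04]), 'wrist_force': array([-0.16071808,  0.17076336,  1.11275542]), 'ft_torque': array([-0.00540184, -0.01858647,  0.00698743]), 'opening': 0.08703858734043046}
side {'vertical_fov': 45.09761000607704, 'cx': 254.82071579582006, 'cy': 189.50072111343056, 'k1': -0.16295201591858233, 'rvec': array([ 0.75679089, -2.55614405,  1.20042097]), 'tvec': array([0.49658367, 0.26538981, 0.97335605])} (array([0.12573693, 0.7604654 , 0.81873787]), array([ 0.3950219 , -0.65197688, -0.64723996]))
top {'vertical_fov': 47.90853010800109, 'cx': 253.51293069407387, 'cy': 185.59156685450438, 'k1': -0.026339881656046688, 'rvec': array([ 2.1208669 , -2.10375794,  0.19038459]), 'tvec': array([0.00637172, 0.59427025, 1.20950559])} (array([ 0.34898825, -0.0087694 ,  1.3016266 ]), array([ 0.17894896,  0.00989013, -0.98393723]))
```

View pics/side0.png

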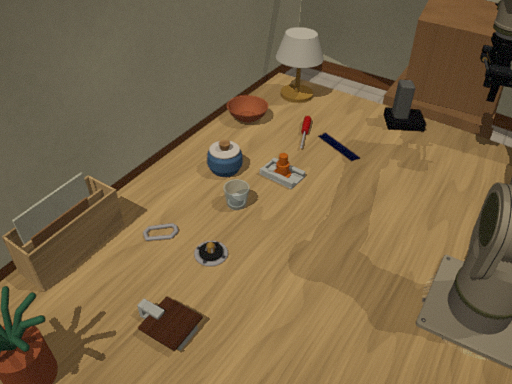

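View pics/top0.png

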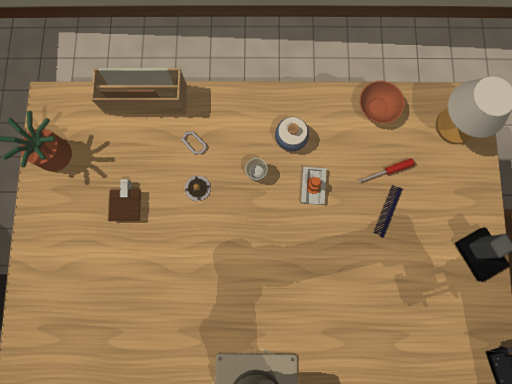

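Side view: the cap in its keeper is at about (284,168) and the stud at (210,252). Top view: the cap is at (315,185), the stud at (198,188), the tealight at (257,169) and the pot at (292,133). I'll zoom in and measure.

```bash
python3 - <<'E'
from h import *
t=load('top0');s=load('side0')
a=cv2.resize(t['color'][155:215,285:345],None,fx=6.6,fy=6.6,interpolation=cv2.INTER_CUBIC)
b=cv2.resize(t['color'][158:218,168:228],None,fx=6.6,fy=6.6,interpolation=cv2.INTER_CUBIC)
cv2.imwrite('pics/z1.png',np.hstack([a,b]))
a=cv2.resize(s['color'][140:200,254:314],None,fx=6.6,fy=6.6,interpolation=cv2.INTER_CUBIC)
b=cv2.resize(s['color'][222:282,180:240],None,fx=6.6,fy=6.6,interpolation=cv2.INTER_CUBIC)
cv2.imwrite('pics/z2.png',np.hstack([a,b]))
def blob(c,name):
    h=cv2.cvtColor(c['color'],cv2.COLOR_BGR2HSV)
    x0,y0,x1,y1={'top':(295,165,335,208),'side':(258,145,310,190)}[name]
    m=((h[...,0]<14)&(h[...,1]>190)&(h[...,2]>110)).astype(np.uint8); 
    k=np.zeros_like(m);k[y0:y1,x0:x1]=1; m*=k
    ys,xs=np.nonzero(m); print(name,len(xs),xs.mean(),ys.mean(),xs.min(),xs.max(),ys.min(),ys.max())
    W=cloud(c)[m>0]; print(np.nanmin(W,0),np.nanmax(W,0)); 
    k=W[W[:,2]>.064]; print('top face',len(k),np.nanmean(k,0),np.nanmin(k,0),np.nanmax(k,0))
blob(t,'top');blob(s,'side')
for n,uv in dict(cap=(315,184),stud=(198,187),tea=(257,169),pot=(292,133)).items(): print(n,depthpt(t,*uv))
E
```

```text
top 43 313.25581395348837 184.27906976744185 308 319 178 192
[ 0.5838011  -0.17915655  0.00587489] [ 0.62498218 -0.15080484  0.0762646 ]
top face 19 [ 0.6107646  -0.17108914  0.07212965] [ 0.60002405 -0.17915655  0.06703959] [ 0.61606587 -0.15865345  0.0762646 ]
side 155 282.09032258064514 164.6258064516129 275 290 153 176
[ 0.58181386 -0.18605717  0.00383719] [ 0.62549767 -0.14752255  0.07327966]
top face 36 [ 0.60302971 -0.16614768  0.06992222] [ 0.59219707 -0.17833175  0.06489912] [ 0.61382076 -0.1539347   0.07327966]
cap [ 0.59733041 -0.1671891   0.0721153 ]
stud [0.59408922 0.17822166 0.03116596]
tea [0.65231593 0.00162925 0.02411929]
pot [ 0.74543196 -0.1004494   0.09026321]
```

View pics/z1.png

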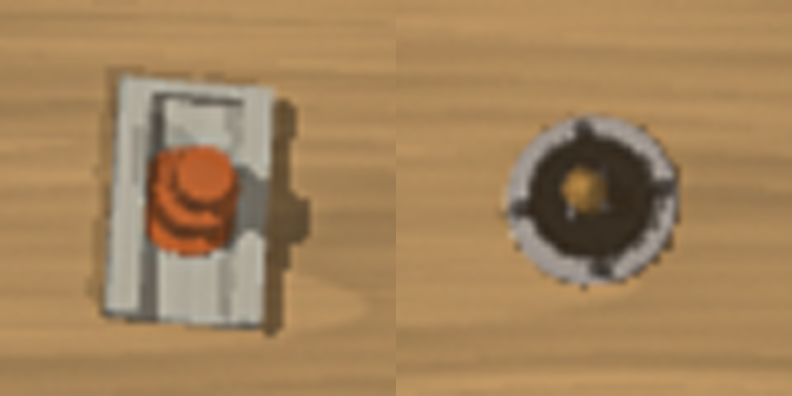

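View pics/z2.png

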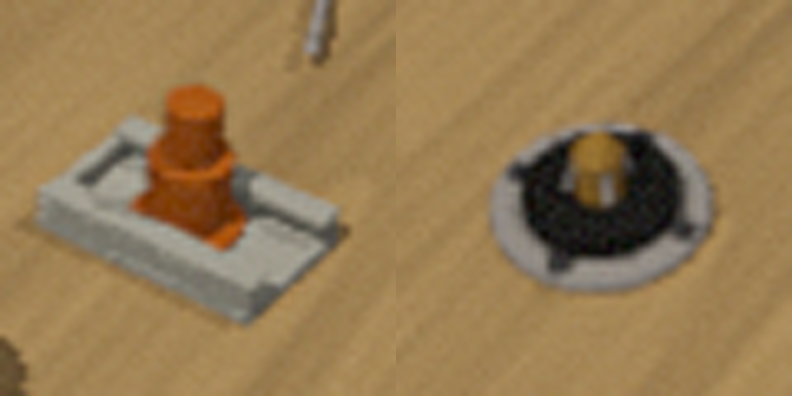

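```bash
python3 - <<'E'
from h import *
t=load('top0');s=load('side0')
zp=lambda x,y,x0,y0:((x+.5)/6.6-.5+x0,(y+.5)/6.6-.5+y0)
print('keeper top corners (z .02)')
C=[onplane(t,*zp(x,y,285,155),.02) for x,y in((120,75),(272,88),(268,328),(105,315))]
C=np.array(C);print(C.round(4)); print('centre',C.mean(0),'len',np.linalg.norm(C[0]-C[3]),np.linalg.norm(C[1]-C[2]),'wid',np.linalg.norm(C[0]-C[1]),np.linalg.norm(C[2]-C[3]))
d=(C[0]+C[1]-C[2]-C[3]);print('yaw',np.degrees(np.arctan2(d[1],d[0])))
def tri(a,b):
    A=np.zeros((3,3));B=np.zeros(3)
    for o,d in(a,b):
        d=d/np.linalg.norm(d);M=np.eye(3)-np.outer(d,d);A+=M;B+=M@o
    return np.linalg.solve(A,B)
for n,T,S,z in(('cap',zp(206,173,285,155),zp(195,102,254,140),.072),('stud',zp(184,186,168,158),zp(203,147,180,222),.037),('plate',zp(197,200,168,158),zp(207,207,180,222),.004)):
    print(n,onplane(t,*T,z),onplane(s,*S,z),tri(ray(t,*T),ray(s,*S)))
# side keeper corners
C=np.array([onplane(s,*zp(x,y,254,140),.02) for x,y in((40,196),(135,118),(340,213),(246,300))]);print(C.round(4),C.mean(0))
# plate mask fit by depth/colour
for n,c,(x0,y0,x1,y1) in(('top',t,(175,165,222,212)),('side',s,(185,230,240,275))):
    h=cv2.cvtColor(c['color'],cv2.COLOR_BGR2HSV)
    m=np.zeros((384,512),np.uint8); m[y0:y1,x0:x1]=((h[...,1]<75)|(h[...,2]<75))[y0:y1,x0:x1]
    cs,_=cv2.findContours(m,cv2.RETR_EXTERNAL,cv2.CHAIN_APPROX_NONE); k=max(cs,key=cv2.contourArea); e=cv2.fitEllipse(cv2.convexHull(k)); print(n,e,onplane(c,*e[0],.004))
E
```

```text
keeper top corners (z .02)
[[ 0.6637 -0.1377  0.02  ]
 [ 0.658  -0.2076  0.02  ]
 [ 0.5462 -0.2032  0.02  ]
 [ 0.5516 -0.1295  0.02  ]]
centre [ 0.60488671 -0.1694929   0.02      ] len 0.11242607598471062 0.11194017821967796 wid 0.07017727300737331 0.073992323776628
yaw -3.214116886281776
cap [ 0.60687954 -0.16966045  0.072     ] [ 0.60355423 -0.16701713  0.072     ] [ 0.60646903 -0.17039457  0.06913129]
stud [0.5966953  0.18512552 0.037     ] [0.59161603 0.18790915 0.037     ] [0.59598207 0.1850637  0.03258774]
plate [0.59657538 0.18389522 0.004     ] [0.59261751 0.18658119 0.004     ] [ 5.96219333e-01  1.83976756e-01 -1.09314478e-04]
[[ 0.6579 -0.134   0.02  ]
 [ 0.6529 -0.2059  0.02  ]
 [ 0.5448 -0.196   0.02  ]
 [ 0.5499 -0.1219  0.02  ]] [ 0.60138433 -0.16444579  0.02      ]
top ((197.2012176513672, 188.02960205078125), (25.03993797302246, 25.98690414428711), 67.67095184326172) [0.59610022 0.18456434 0.004     ]
side ((210.56678771972656, 252.95501708984375), (25.16370964050293, 33.58213424682617), 85.10482025146484) [0.59331811 0.18711061 0.004     ]
```

Call:
apply_moves(rows=[{"twist": -7.1, "claw": 0}, {"twist": -7.1, "claw": 0}, {"twist": -7.1, "claw": 0}, {"twist": -7.1, "claw": 0}, {"twist": -7.1, "claw": 0}, {"twist": -7.1, "claw": 0}, {"twist": -7.1, "claw": 0}, {"twist": -7.1, "claw": 0}], squeeze=25)

```text
invalid input
```

Call:
apply_moves(rows=[{"twist": -7.1, "claw": 0}, {"twist": -7.1, "claw": 0}, {"claw": 0}])

```text
invalid input
```

```bash
cat >> h.py <<'E'
from scipy.spatial.transform import Rotation as Ro
def plan(x,y,z):
    s=robot.sense(); R=Ro.from_quat(s['orientation']); R_=R.as_matrix()
    d=R_.T@(np.array([x,y,z])-s['tool_pos'])/.025
    print('t',s['time_s'],'pos',s['tool_pos'].round(4),'yaw',np.degrees(np.arctan2(R_[1,0],R_[0,0])).round(2),'tilt z',R_[:,2].round(3),'F',s['wrist_force'].round(2),'open',s['opening'],'q',s['joint_pos'].round(2))
    print('units',d.round(2))
E
python3 -c "
from h import *
plan(.605,-.1685,.2)"
```

```text
t 0.1 pos [ 0.1623 -0.6032  0.2468] yaw -74.94 tilt z [-0.     0.001 -1.   ] F [0.03 0.16 0.07] open 0.08722667083087023 q [ 1.29  0.33 -0.06  1.46  0.02  1.35 -0.09]
units [-12.19 -21.62   1.89]
```

Call:
apply_moves(rows=[{"x": 0, "y": 0, "z": 0, "twist": -7.1, "claw": 0}, {"x": 0, "y": 0, "z": 0, "twist": -7.1, "claw": 0}, {"x": 0, "y": 0, "z": 0, "twist": -7.1, "claw": 0}, {"x": 0, "y": 0, "z": 0, "twist": -7.1, "claw": 0}, {"x": 0, "y": 0, "z": 0, "twist": -7.1, "claw": 0}], squeeze=25)

```text
time_s: 0.52
tool_pos: [0.1623, -0.6033, 0.2471]
orientation: [0.942, -0.335, -0.0, -0.0]
wrist_force: [-0.2, 0.2, -0.4]
opening: 0.0871
```

Call:
apply_moves(rows=[{"x": 0, "y": 0, "z": 0, "twist": -7.1, "claw": 0}, {"x": 0, "y": 0, "z": 0, "twist": -7.1, "claw": 0}, {"x": 0, "y": 0, "z": 0, "twist": -7.1, "claw": 0}, {"x": 0, "y": 0, "z": 0, "twist": -7.1, "claw": 0}, {"x": 0, "y": 0, "z": 0, "twist": -7.1, "claw": 0}])

```text
time_s: 0.93
tool_pos: [0.1623, -0.6034, 0.2471]
orientation: [1.0, -0.031, -0.0, -0.0]
wrist_force: [0.0, -0.1, -0.2]
opening: 0.0872
```

```bash
python3 -c "
from h import *
plan(.605,-.1685,.2)"
```

```text
t 0.9333 pos [ 0.1623 -0.6034  0.2471] yaw -3.59 tilt z [-0.     0.001 -1.   ] F [ 0.05 -0.08 -0.15] open 0.08720256738097126 q [ 1.42  0.34 -0.23  1.45  0.08  1.36  1.12]
units [ 16.58 -18.47   1.89]
```

Call:
apply_moves(rows=[{"x": 0.4, "y": -0.6, "z": 0, "twist": 0, "claw": 0}, {"x": 0.7, "y": -0.9, "z": 0, "twist": 0, "claw": 0}, {"x": 0.7, "y": -0.9, "z": 0, "twist": 0, "claw": 0}, {"x": 0.7, "y": -0.9, "z": 0, "twist": 0, "claw": 0}, {"x": 0.7, "y": -0.9, "z": 0, "twist": 0, "claw": 0}, {"x": 0.7, "y": -0.9, "z": 0, "twist": 0, "claw": 0}, {"x": 0.7, "y": -0.9, "z": 0, "twist": 0, "claw": 0}, {"x": 0.7, "y": -0.9, "z": 0, "twist": 0, "claw": 0}])

```text
time_s: 1.6
tool_pos: [0.307, -0.4393, 0.2473]
orientation: [0.999, -0.034, -0.0, -0.0]
wrist_force: [0.9, 0.2, 0.3]
opening: 0.0867
```

Call:
apply_moves(rows=[{"x": 0.8, "y": -0.9, "z": 0, "twist": 0, "claw": 0}, {"x": 0.9, "y": -0.9, "z": 0, "twist": 0, "claw": 0}, {"x": 0.9, "y": -0.9, "z": 0, "twist": 0, "claw": 0}, {"x": 0.9, "y": -0.9, "z": 0, "twist": 0, "claw": 0}, {"x": 0.9, "y": -0.9, "z": 0, "twist": 0, "claw": 0}, {"x": 0.9, "y": -0.9, "z": 0, "twist": 0, "claw": 0}, {"x": 0.9, "y": -0.9, "z": 0, "twist": 0, "claw": 0}, {"x": 0, "y": 0, "z": 0, "twist": 0, "claw": 0}])

```text
time_s: 2.27
tool_pos: [0.4762, -0.288, 0.2474]
orientation: [1.0, -0.03, 0.001, -0.001]
wrist_force: [1.0, -0.0, 0.9]
opening: 0.0873
```

```bash
python3 -c "
from h import *
plan(.605,-.1685,.2)"
```

```text
t 2.2667 pos [ 0.4762 -0.288   0.2474] yaw -3.47 tilt z [ 0.002  0.003 -1.   ] F [ 0.96 -0.05  0.9 ] open 0.08727487328601821 q [ 0.93  0.22 -0.53  1.62  0.11  1.33  0.32]
units [ 4.85 -5.08  1.92]
```

Call:
apply_moves(rows=[{"x": 0.8, "y": -0.85, "z": 0, "twist": 0, "claw": 0}, {"x": 0.8, "y": -0.85, "z": 0, "twist": 0, "claw": 0}, {"x": 0.8, "y": -0.85, "z": 0, "twist": 0, "claw": 0}, {"x": 0.8, "y": -0.85, "z": 0.4, "twist": 0, "claw": 0}, {"x": 0.8, "y": -0.85, "z": 0.5, "twist": 0, "claw": 0}, {"x": 0.8, "y": -0.83, "z": 0.5, "twist": 0, "claw": 0}, {"x": 0, "y": 0, "z": 0.5, "twist": 0, "claw": 0}, {"x": 0, "y": 0, "z": 0, "twist": 0, "claw": 0}])

```text
time_s: 2.93
tool_pos: [0.5997, -0.1737, 0.1968]
orientation: [0.999, -0.033, -0.002, -0.001]
wrist_force: [-0.7, -0.4, -0.8]
opening: 0.0869
```

```bash
python3 -c "
from h import *
plan(.605,-.1685,.072)
grab('side','s1');grab('top','t1')
s=load('s1');cv2.imwrite('pics/zs1.png',cv2.resize(s['color'][110:210,224:344],None,fx=5,fy=5,interpolation=cv2.INTER_CUBIC))"
```

```text
t 2.9333 pos [ 0.5997 -0.1737  0.1968] yaw -3.76 tilt z [-0.004  0.002 -1.   ] F [-0.71 -0.42 -0.81] open 0.08690539733219327 q [ 0.66  0.43 -0.58  1.5   0.24  1.29 -0.02]
units [ 0.22 -0.21  4.99]
```

View pics/zs1.png

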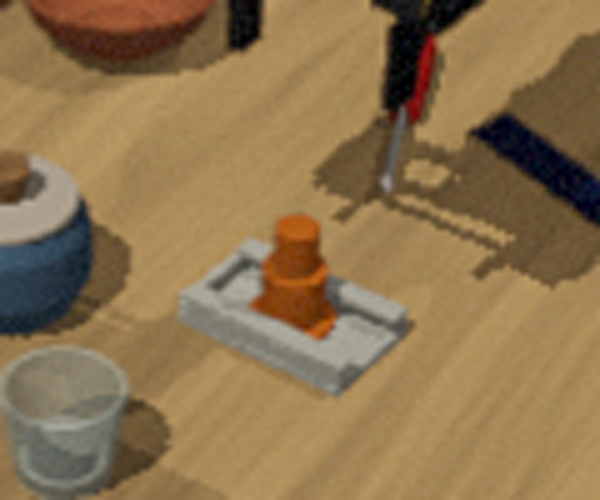

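The side view shows the keeper and cap untouched, with the fingers above them. Descending.

Call:
apply_moves(rows=[{"x": 0.22, "y": -0.21, "z": 0.6, "twist": 0, "claw": 0}, {"x": 0, "y": 0, "z": 0.8, "twist": 0, "claw": 0}, {"x": 0, "y": 0, "z": 0.8, "twist": 0, "claw": 0}, {"x": 0, "y": 0, "z": 0.8, "twist": 0, "claw": 0}, {"x": 0, "y": 0, "z": 0.7, "twist": 0, "claw": 0}, {"x": 0, "y": 0, "z": 0, "twist": 0, "claw": 0}])

```text
time_s: 3.53
tool_pos: [0.604, -0.1717, 0.1042]
orientation: [0.999, -0.035, -0.002, -0.0]
wrist_force: [-0.7, -0.5, -0.4]
opening: 0.0872
```

```bash
python3 -c "
from h import *
plan(.605,-.1685,.072)
grab('side','s2')
s=load('s2');cv2.imwrite('pics/zs2.png',cv2.resize(s['color'][110:210,224:344],None,fx=5,fy=5,interpolation=cv2.INTER_CUBIC))"
```

```text
t 3.5333 pos [ 0.604  -0.1717  0.1042] yaw -4.03 tilt z [-0.005  0.001 -1.   ] F [-0.65 -0.52 -0.37] open 0.08718911970184305 q [ 0.63  0.52 -0.56  1.58  0.29  1.13 -0.07]
units [ 0.04 -0.13  1.29]
```

View pics/zs2.png

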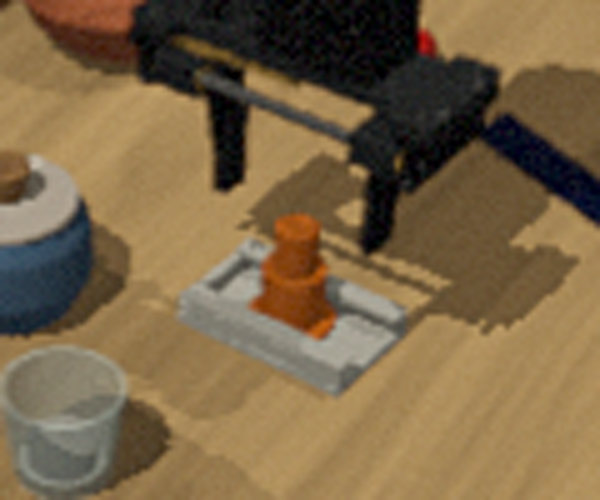

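Call:
apply_moves(rows=[{"x": 0.04, "y": -0.13, "z": 0.4, "twist": 0, "claw": 0}, {"x": 0, "y": 0, "z": 0.5, "twist": 0, "claw": 0}, {"x": 0, "y": 0, "z": 0.4, "twist": 0, "claw": 0}, {"x": 0, "y": 0, "z": 0, "twist": 0, "claw": 0}, {"x": 0, "y": 0, "z": 0, "twist": 0, "claw": 0}])

```text
time_s: 4.0
tool_pos: [0.607, -0.1676, 0.0744]
orientation: [0.999, -0.034, -0.001, -0.0]
wrist_force: [0.1, -0.1, 0.4]
opening: 0.0865
```

```bash
python3 -c "
from h import *
plan(.605,-.1685,.072)
grab('side','s3')
s=load('s3');cv2.imwrite('pics/zs3.png',cv2.resize(s['color'][110:210,224:344],None,fx=5,fy=5,interpolation=cv2.INTER_CUBIC))"
```

```text
t 4.0 pos [ 0.607  -0.1676  0.0744] yaw -3.94 tilt z [-0.001  0.    -1.   ] F [ 0.1  -0.1   0.37] open 0.08652223469177563 q [ 0.62  0.55 -0.55  1.6   0.32  1.08 -0.09]
units [-0.08  0.04  0.1 ]
```

View pics/zs3.png

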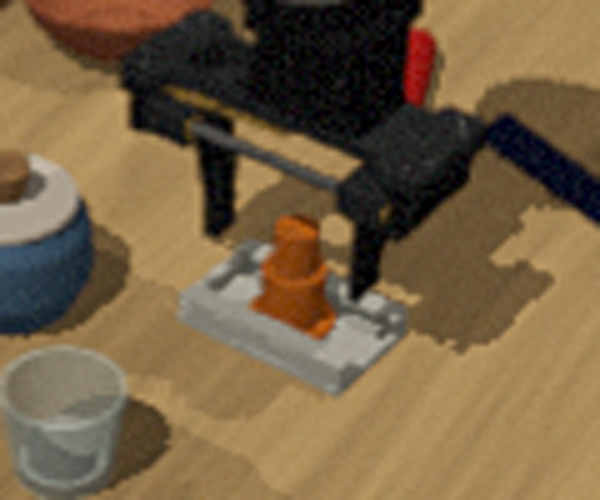

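The fingers straddle the knob (cap at zoom (297,260), fingers at (220,200) and (365,260)). Closing.

Call:
apply_moves(rows=[{"x": -0.04, "y": 0.02, "z": 0.06, "twist": 0, "claw": 0}, {"x": 0, "y": 0, "z": 0, "twist": 0, "claw": 0.4}, {"x": 0, "y": 0, "z": 0, "twist": 0, "claw": 0.8}, {"x": 0, "y": 0, "z": 0, "twist": 0, "claw": 1}, {"x": 0, "y": 0, "z": 0, "twist": 0, "claw": 1}, {"x": 0, "y": 0, "z": 0, "twist": 0, "claw": 1}, {"x": 0, "y": 0, "z": 0, "twist": 0, "claw": 1}, {"x": 0, "y": 0, "z": 0, "twist": 0, "claw": 1}], squeeze=25)

```text
time_s: 4.72
tool_pos: [0.6064, -0.1681, 0.0736]
orientation: [0.999, -0.034, 0.0, 0.0]
wrist_force: [-0.8, 0.1, -1.4]
opening: 0.0481
```

```bash
python3 -c "
from h import *
plan(.605,-.1685,.072)
grab('side','s4')
s=load('s4');cv2.imwrite('pics/zs4.png',cv2.resize(s['color'][110:210,224:344],None,fx=5,fy=5,interpolation=cv2.INTER_CUBIC))"
```

```text
t 4.7167 pos [ 0.6064 -0.1681  0.0736] yaw -3.94 tilt z [ 0. -0. -1.] F [-0.76  0.11 -1.37] open 0.0481495378704305 q [ 0.62  0.55 -0.55  1.61  0.32  1.07 -0.09]
units [-0.05  0.02  0.06]
```

View pics/zs4.png

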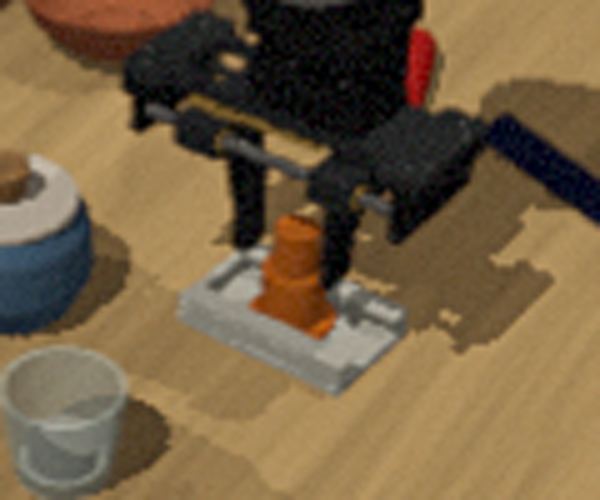

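Call:
apply_moves(rows=[{"x": 0, "y": 0, "z": 0, "twist": 0, "claw": 1}, {"x": 0, "y": 0, "z": 0, "twist": 0, "claw": 1}, {"x": 0, "y": 0, "z": 0, "twist": 0, "claw": 1}, {"x": 0, "y": 0, "z": 0, "twist": 0, "claw": 1}, {"x": 0, "y": 0, "z": 0, "twist": 0, "claw": 1}, {"x": 0, "y": 0, "z": 0, "twist": 0, "claw": 1}])

```text
time_s: 5.27
tool_pos: [0.6063, -0.1681, 0.0735]
orientation: [0.999, -0.034, -0.0, 0.0]
wrist_force: [-0.2, 0.8, -0.2]
opening: 0.0252
```

```bash
python3 -c "
from h import *
plan(.605,-.1685,.072)
grab('side','s5')
s=load('s5');cv2.imwrite('pics/zs5.png',cv2.resize(s['color'][110:210,224:344],None,fx=5,fy=5,interpolation=cv2.INTER_CUBIC))"
```

```text
t 5.2667 pos [ 0.6063 -0.1681  0.0735] yaw -3.94 tilt z [-0. -0. -1.] F [-0.19  0.81 -0.22] open 0.02520166523251647 q [ 0.62  0.55 -0.55  1.61  0.32  1.07 -0.09]
units [-0.05  0.02  0.06]
```

View pics/zs5.png

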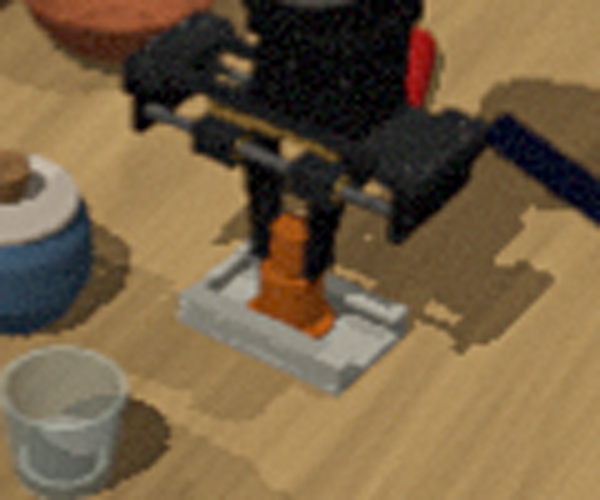

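Call:
apply_moves(rows=[{"x": -0.2, "y": 0, "z": 0, "twist": 0, "claw": 1}, {"x": -0.3, "y": 0, "z": 0, "twist": 0, "claw": 1}, {"x": -0.3, "y": 0, "z": 0, "twist": 0, "claw": 1}, {"x": -0.3, "y": 0, "z": 0, "twist": 0, "claw": 1}])

```text
time_s: 5.65
tool_pos: [0.5779, -0.1661, 0.0735]
orientation: [0.999, -0.034, -0.0, 0.0]
wrist_force: [0.0, -0.5, -0.3]
opening: 0.025
```

```bash
python3 -c "
from h import *
plan(.605,-.1685,.072)"
```

```text
t 5.65 pos [ 0.5779 -0.1661  0.0735] yaw -3.95 tilt z [-0. -0. -1.] F [ 0.03 -0.54 -0.28] open 0.024968743693760006 q [ 0.65  0.5  -0.56  1.69  0.3   1.05 -0.08]
units [1.09 0.02 0.06]
```

Call:
apply_moves(rows=[{"x": -0.4, "y": 0, "z": 0, "twist": 0, "claw": 1}, {"x": -0.4, "y": 0, "z": 0, "twist": 0, "claw": 1}, {"x": -0.4, "y": 0, "z": 0, "twist": 0, "claw": 1}, {"x": -0.4, "y": 0, "z": 0, "twist": 0, "claw": 1}, {"x": -0.4, "y": 0, "z": 0, "twist": 0, "claw": 1}, {"x": -0.4, "y": 0, "z": 0, "twist": 0, "claw": 1}, {"x": -0.4, "y": 0, "z": 0, "twist": 0, "claw": 1}, {"x": -0.4, "y": 0, "z": 0, "twist": 0, "claw": 1}])

```text
time_s: 6.32
tool_pos: [0.4979, -0.1607, 0.0735]
orientation: [0.999, -0.034, -0.0, 0.0]
wrist_force: [0.7, -0.6, -1.0]
opening: 0.0254
```

```bash
python3 -c "
from h import *
plan(.605,-.1685,.072)
grab('side','s6')
s=load('s6');cv2.imwrite('pics/zs6.png',cv2.resize(s['color'][110:230,244:394],None,fx=5,fy=5,interpolation=cv2.INTER_CUBIC))"
```

```text
t 6.3167 pos [ 0.4979 -0.1607  0.0735] yaw -3.95 tilt z [-0. -0. -1.] F [ 0.72 -0.59 -1.  ] open 0.025354720923578464 q [ 0.74  0.35 -0.6   1.89  0.23  0.97 -0.02]
units [4.3  0.02 0.06]
```

View pics/zs6.png

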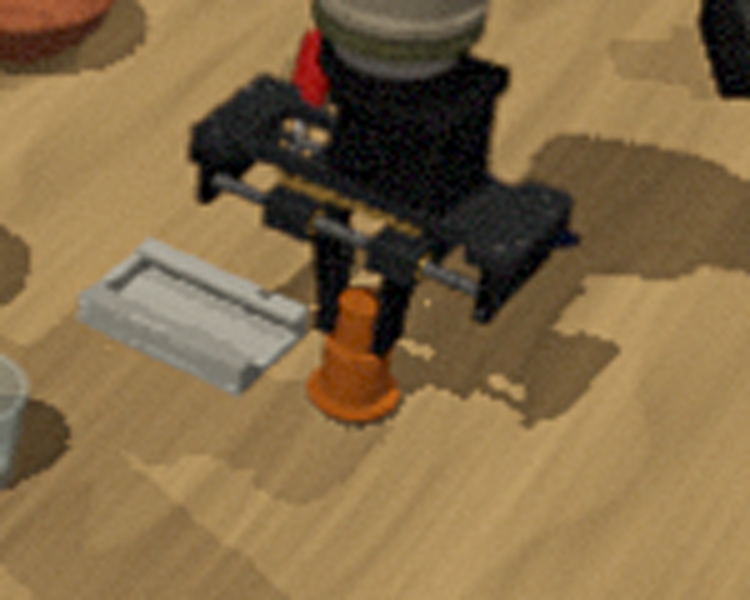

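Cap at zoom (358,360) is out and upright, clear of the keeper. Lifting, then carrying it to the stud well in front of the tealight.

Call:
apply_moves(rows=[{"x": 0, "y": 0, "z": -0.4, "twist": 0, "claw": 1}, {"x": 0, "y": 0, "z": -0.7, "twist": 0, "claw": 1}, {"x": 0, "y": 0, "z": -0.7, "twist": 0, "claw": 1}, {"x": 0, "y": -0.4, "z": -0.7, "twist": 0, "claw": 1}, {"x": 0, "y": -0.8, "z": -0.5, "twist": 0, "claw": 1}, {"x": 0, "y": -0.9, "z": 0, "twist": 0, "claw": 1}, {"x": 0, "y": -0.9, "z": 0, "twist": 0, "claw": 1}, {"x": 0, "y": -0.9, "z": 0, "twist": 0, "claw": 1}])

```text
time_s: 7.03
tool_pos: [0.5066, -0.0623, 0.1499]
orientation: [0.999, -0.034, 0.001, 0.0]
wrist_force: [0.7, 0.2, -0.3]
opening: 0.0254
```

Call:
apply_moves(rows=[{"x": 0, "y": -0.9, "z": 0, "twist": 0, "claw": 1}, {"x": 0, "y": -0.9, "z": 0, "twist": 0, "claw": 1}, {"x": 0, "y": -0.9, "z": 0, "twist": 0, "claw": 1}, {"x": 0, "y": -0.9, "z": 0, "twist": 0, "claw": 1}, {"x": 0, "y": -0.9, "z": 0, "twist": 0, "claw": 1}, {"x": 0, "y": -0.9, "z": 0, "twist": 0, "claw": 1}, {"x": 0, "y": -0.9, "z": 0, "twist": 0, "claw": 1}, {"x": 0, "y": -0.5, "z": 0, "twist": 0, "claw": 1}])

```text
time_s: 7.7
tool_pos: [0.5178, 0.1095, 0.1497]
orientation: [0.999, -0.033, 0.001, -0.001]
wrist_force: [0.2, 0.2, 0.2]
opening: 0.0253
```

```bash
python3 -c "
from h import *
plan(.5945,.1858,.145)"
```

```text
t 7.7 pos [0.5178 0.1095 0.1497] yaw -3.8 tilt z [ 0.001  0.001 -1.   ] F [0.15 0.21 0.18] open 0.02534381427349442 q [ 0.38  0.29 -0.78  1.8   0.22  1.13 -0.53]
units [ 2.86 -3.25  0.2 ]
```

Call:
apply_moves(rows=[{"x": 0.5, "y": -0.6, "z": 0, "twist": 0, "claw": 1}, {"x": 0.6, "y": -0.7, "z": 0, "twist": 0, "claw": 1}, {"x": 0.6, "y": -0.7, "z": 0, "twist": 0, "claw": 1}, {"x": 0.6, "y": -0.7, "z": 0.1, "twist": 0, "claw": 1}, {"x": 0.56, "y": -0.55, "z": 0.1, "twist": 0, "claw": 1}, {"x": 0, "y": 0, "z": 0, "twist": 0, "claw": 1}, {"x": 0, "y": 0, "z": 0, "twist": 0, "claw": 1}])

```text
time_s: 8.28
tool_pos: [0.5947, 0.1834, 0.1438]
orientation: [0.999, -0.034, -0.0, -0.0]
wrist_force: [-0.9, -0.9, -0.2]
opening: 0.0253
```

```bash
python3 -c "
from h import *
plan(.5945,.1858,.12)
grab('side','s7');grab('top','t7')
s=load('s7');cv2.imwrite('pics/zs7.png',cv2.resize(s['color'][170:290,140:290],None,fx=5,fy=5,interpolation=cv2.INTER_CUBIC))
s=load('t7');cv2.imwrite('pics/zt7.png',cv2.resize(s['color'][130:250,130:280],None,fx=5,fy=5,interpolation=cv2.INTER_CUBIC))"
```

```text
t 8.2833 pos [0.5947 0.1834 0.1438] yaw -3.88 tilt z [-0.     0.001 -1.   ] F [-0.92 -0.88 -0.24] open 0.025294479122985446 q [ 0.19  0.51 -0.74  1.56  0.35  1.21 -0.68]
units [-0.01 -0.09  0.95]
```

View pics/zs7.png

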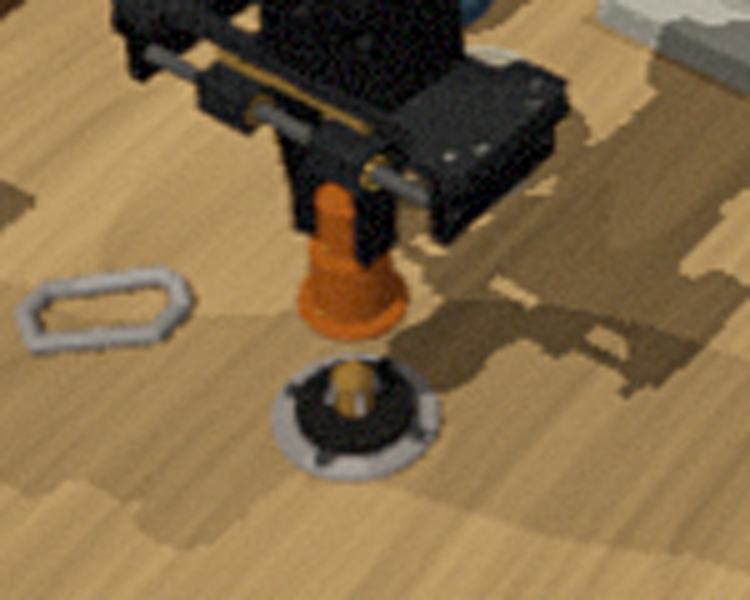

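View pics/zt7.png

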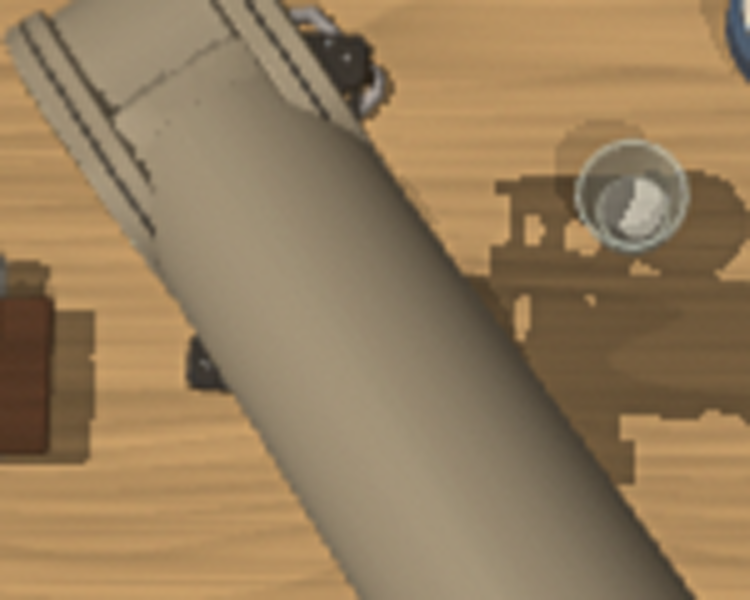

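Side view: the cap is held upright with its flange centred near zoom (353,300), and the stud tip is at (353,372). The top view is blocked by the arm. I'll measure the cap-to-stud offset in the side view by casting the rim pixels onto their planes.

```bash
cat >> h.py <<'E'
from scipy.optimize import least_squares
def circ(P,r=None):
    P=np.asarray(P)[:,:2]; c0=P.mean(0)
    if r is None:
        o=least_squares(lambda q:np.hypot(*(P-q[:2]).T)-q[2],[*c0,.03],loss='soft_l1',f_scale=.001)
    else: o=least_squares(lambda q:np.hypot(*(P-q[:2]).T)-r,c0,loss='soft_l1',f_scale=.001)
    return o.x.round(4), np.sqrt(np.median(o.fun**2)).round(5)
def capmask(c,box):
    h=cv2.cvtColor(c['color'],cv2.COLOR_BGR2HSV); x0,y0,x1,y1=box
    m=np.zeros((384,512),np.uint8); m[y0:y1,x0:x1]=((h[...,0]<14)&(h[...,1]>180)&(h[...,2]>70))[y0:y1,x0:x1]
    cs,_=cv2.findContours(m,cv2.RETR_EXTERNAL,cv2.CHAIN_APPROX_NONE); return m,max(cs,key=cv2.contourArea)[:,0]
E
python3 - <<'E'
from h import *
s=load('s7'); tcp=robot.sense()['tool_pos']; zb=tcp[2]-.0675
m,k=capmask(s,(180,195,240,245)); print(k.min(0),k.max(0),m.sum())
lo=[p for p in k if p[1]>=232]
print(lo[:3],len(lo))
P=[onplane(s,u+0.,v+.4,zb) for u,v in lo]; print('zb',zb,circ(P,.026),circ(P))
s0=load('s7');h=cv2.cvtColor(s0['color'],cv2.COLOR_BGR2HSV)
x0,y0,x1,y1=190,235,232,270
mm=np.zeros((384,512),np.uint8); mm[y0:y1,x0:x1]=(((h[...,1]<75)|(h[...,2]<70))&(m==0))[y0:y1,x0:x1]
cs,_=cv2.findContours(mm,cv2.RETR_EXTERNAL,cv2.CHAIN_APPROX_NONE);k=max(cs,key=cv2.contourArea)[:,0];print(k.min(0),k.max(0))
fr=[p for p in k if p[1]>255]; bk=[p for p in k if p[1]<=253]
F=[onplane(s,u,v+.4,.0) for u,v in fr];B=[onplane(s,u,v-.3,.004) for u,v in bk]
print('plate',circ(F,.04),circ(B,.04),circ(F+B,.04),circ(F+B))
# depth check on cap knob/flange axis
W=cloud(s)
q=W[m>0]; q=q[~np.isnan(q[:,0])]
print('top knob',q[:,2].max(), 'min',q[:,2].min())
k=q[q[:,2]>zb+.062]; print('cap top face',k.mean(0),len(k))
for w in (W[y0:y1,x0:x1].reshape(-1,3),):
    k=w[(w[:,2]>.030)&(w[:,2]<.045)]; print('stud tip pts',len(k),k.mean(0) if len(k) else '')
E
```

```text
[200 206] [220 237] 302
[array([200, 232], dtype=int32), array([201, 233], dtype=int32), array([202, 233], dtype=int32)] 23
zb 0.07640316955178464 (array([0.5952, 0.1793]), np.float64(0.00091)) (array([0.5931, 0.1828, 0.0226]), np.float64(0.00042))
[194 241] [227 265]
plate (array([0.596 , 0.1837]), np.float64(0.00064)) (array([0.5936, 0.1867]), np.float64(0.00074)) (array([0.5948, 0.1851]), np.float64(0.00159)) (array([0.5948, 0.1851, 0.0385]), np.float64(0.00068))
top knob 0.19460165552522893 min 0.07618539712338786
cap top face [0.58979305 0.19413441 0.14787617] 37
stud tip pts 23 [0.59380213 0.18615507 0.03364904]
```

Call:
apply_moves(rows=[{"x": 0.02, "y": -0.11, "z": 0.2, "twist": 0, "claw": 1}, {"x": 0, "y": 0, "z": 0.4, "twist": 0, "claw": 1}, {"x": 0, "y": 0, "z": 0.4, "twist": 0, "claw": 1}, {"x": 0, "y": 0, "z": 0.2, "twist": 0, "claw": 1}, {"x": 0, "y": 0, "z": 0, "twist": 0, "claw": 1}, {"x": 0, "y": 0, "z": 0, "twist": 0, "claw": 1}])

```text
time_s: 8.88
tool_pos: [0.5948, 0.1848, 0.113]
orientation: [0.999, -0.034, -0.0, 0.0]
wrist_force: [0.4, -0.0, 0.4]
opening: 0.0253
```

```bash
python3 -c "
from h import *
plan(.5955,.1863,.112)
grab('side','s8')
s=load('s8');cv2.imwrite('pics/zs8.png',cv2.resize(s['color'][190:270,170:250],None,fx=7,fy=7,interpolation=cv2.INTER_CUBIC))"
```

```text
t 8.8833 pos [0.5948 0.1848 0.113 ] yaw -3.94 tilt z [-0.001 -0.    -1.   ] F [ 0.35 -0.03  0.35] open 0.025264264243304264 q [ 0.17  0.54 -0.72  1.59  0.38  1.16 -0.7 ]
units [ 0.02 -0.06  0.04]
```

View pics/zs8.png

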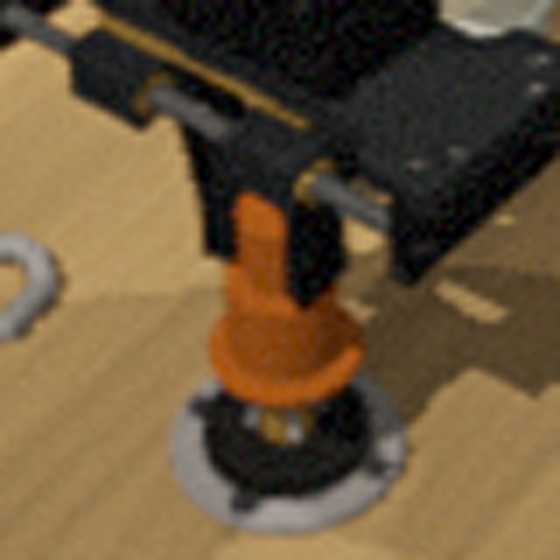

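```bash
python3 - <<'E'
from h import *
s=load('s8'); z=lambda x,y:((x+.5)/7-.5+170,(y+.5)/7-.5+190)
o,_=ray(s,0,0)
def cen(uv,h,r):
    p=onplane(s,*uv,h); d=p-o; d[2]=0; return p+r*d/np.linalg.norm(d)
for e in(-3,0,3): print('flange',cen(z(286,405+e),.0455,.026).round(4),'plate',cen(z(288.5,529+e),0,.04).round(4),'washer',cen(z(287.5,496+e),.012,.029).round(4))
h=cv2.cvtColor(s['color'],cv2.COLOR_BGR2HSV)
print(h[240:268,210:213].reshape(28,-1))
E
```

```text
flange [0.597  0.1817 0.0455] plate [0.5988 0.1825 0.    ] washer [0.594  0.1877 0.012 ]
flange [0.5962 0.1828 0.0455] plate [0.598  0.1836 0.    ] washer [0.5932 0.1888 0.012 ]
flange [0.5954 0.1839 0.0455] plate [0.5973 0.1846 0.    ] washer [0.5924 0.1898 0.012 ]
[[ 12 218 132  13 227 126  12 220 124]
 [ 13 213 133  14 237 126  13 219 121]
 [ 13 223 129  13 232 124  14 236 119]
 [ 13 212 129  13 245 124  14 253 122]
 [ 12 194 147  13 221 142  13 213 151]
 [ 14 233 165  13 213 171  13 225 169]
 [ 14 220 169  13 212 171  14 229 165]
 [ 13 229 149  13 216 151  12 219 129]
 [ 15 172  89  13 129  89  13 158  84]
 [ 17 147  87  19  57  76  17  74  79]
 [ 19 176 106  19  55  97  18  66  93]
 [ 18 155 123  14  57 135  11  33 122]
 [ 18 157 115  16  57 126  18  39 118]
 [ 19 122  73  16 105  68  16  53  63]
 [ 30  48  32  24  43  30  90  10  26]
 [  0   0  18  12  38  34  36  98  26]
 [ 70  26  30 110  29  26  15  73  28]
 [ 55  83  34  60   8  32 150  14  36]
 [  0  29  26 175 118  26  23  31  33]
 [ 20 109  21  34  94  19 130  32  24]
 [168  33  39  30  42  36  15  68  30]
 [ 17  30 118  13  27 115  16  28 101]
 [ 18  26 164  19  26 158  15  26 155]
 [ 11  22 164  18  23 163  13  25 164]
 [ 12  21 161  15  23 158  16  21 160]
 [ 14  24 137  14  20 138  15  29 141]
 [ 18  95 151  17 102 150  17  97 153]
 [ 19 119 185  18 121 184  18 120 181]]
```

The flange sits laterally on the stud axis (zoom x 286 against 288) and about 2 mm short in y, so I'm correcting by 2 mm and lowering it onto the tip.

Call:
apply_moves(rows=[{"x": 0.02, "y": -0.08, "z": 0, "twist": 0, "claw": 1}, {"x": 0, "y": 0, "z": 0.15, "twist": 0, "claw": 1}, {"x": 0, "y": 0, "z": 0.15, "twist": 0, "claw": 1}, {"x": 0, "y": 0, "z": 0.15, "twist": 0, "claw": 1}, {"x": 0, "y": 0, "z": 0, "twist": 0, "claw": 1}], squeeze=45)

```text
time_s: 9.35
tool_pos: [0.5953, 0.1867, 0.1012]
orientation: [0.999, -0.034, -0.001, 0.0]
wrist_force: [-0.2, -0.8, -0.5]
opening: 0.0249
```

```bash
python3 -c "
from h import *
plan(.5955,.1863,.076)"
```

```text
t 9.35 pos [0.5953 0.1867 0.1012] yaw -3.94 tilt z [-0.001 -0.    -1.   ] F [-0.19 -0.77 -0.54] open 0.024855795303638257 q [ 0.17  0.55 -0.72  1.59  0.39  1.14 -0.71]
units [0.01 0.02 1.01]
```

Call:
apply_moves(rows=[{"x": 0, "y": 0, "z": 0.15, "twist": 0, "claw": 1}, {"x": 0, "y": 0, "z": 0.1, "twist": 0, "claw": 1}, {"x": 0, "y": 0, "z": 0, "twist": 0, "claw": 1}])

```text
time_s: 9.6
tool_pos: [0.5955, 0.1868, 0.0953]
orientation: [0.999, -0.034, -0.0, 0.0]
wrist_force: [0.6, -0.3, -0.9]
opening: 0.0249
```

```bash
python3 -c "
from h import *
plan(.5955,.1863,.076)
grab('side','s9')
s=load('s9');cv2.imwrite('pics/zs9.png',cv2.resize(s['color'][190:270,170:250],None,fx=7,fy=7,interpolation=cv2.INTER_CUBIC))"
```

```text
t 9.6 pos [0.5955 0.1868 0.0953] yaw -3.95 tilt z [-0.001 -0.    -1.   ] F [ 0.58 -0.35 -0.89] open 0.02493904537588149 q [ 0.16  0.56 -0.72  1.6   0.39  1.13 -0.71]
units [0.   0.02 0.77]
```

View pics/zs9.png

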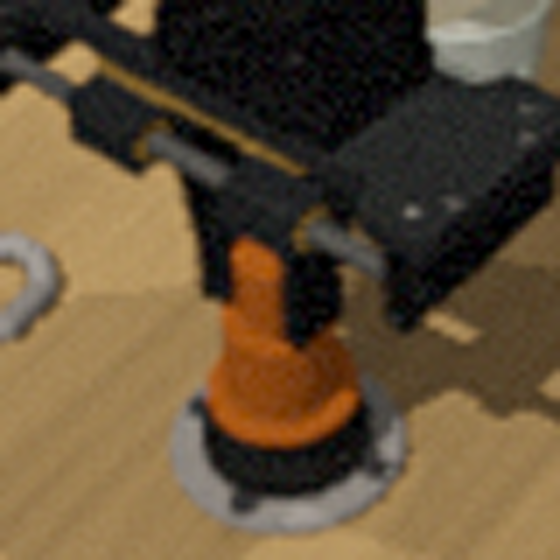

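The cap is upright and over the stud with no side force (flange centre at zoom x 283, washer 287). Continuing down.

Call:
apply_moves(rows=[{"x": 0, "y": 0, "z": 0.1, "twist": 0, "claw": 1}, {"x": 0, "y": 0, "z": 0.1, "twist": 0, "claw": 1}, {"x": 0, "y": 0, "z": 0, "twist": 0, "claw": 1}])

```text
time_s: 9.9
tool_pos: [0.5957, 0.1867, 0.0906]
orientation: [0.999, -0.034, -0.0, 0.0]
wrist_force: [-0.1, -1.0, -0.7]
opening: 0.025
```

Call:
apply_moves(rows=[{"x": 0, "y": 0, "z": 0.1, "twist": 0, "claw": 1}, {"x": 0, "y": 0, "z": 0.1, "twist": 0, "claw": 1}, {"x": 0, "y": 0, "z": 0, "twist": 0, "claw": 1}])

```text
time_s: 10.15
tool_pos: [0.596, 0.1871, 0.0863]
orientation: [0.999, -0.034, 0.0, 0.0]
wrist_force: [-0.5, -0.4, 1.8]
opening: 0.025
```

Call:
apply_moves(rows=[{"x": 0, "y": 0, "z": 0.1, "twist": 0, "claw": 1}, {"x": 0, "y": 0, "z": 0.1, "twist": 0, "claw": 1}, {"x": 0, "y": 0, "z": 0, "twist": 0, "claw": 1}])

```text
time_s: 10.4
tool_pos: [0.5958, 0.1868, 0.0807]
orientation: [0.999, -0.034, 0.0, 0.0]
wrist_force: [1.7, 0.6, -5.2]
opening: 0.025
```

Call:
apply_moves(rows=[{"x": 0, "y": 0, "z": 0.1, "twist": 0, "claw": 1}, {"x": 0, "y": 0, "z": 0, "twist": 0, "claw": 1}, {"x": 0, "y": 0, "z": 0, "twist": 0, "claw": 1}])

```text
time_s: 10.65
tool_pos: [0.5956, 0.1868, 0.078]
orientation: [0.999, -0.034, -0.0, 0.0]
wrist_force: [1.3, -0.2, -4.8]
opening: 0.0253
```

Call:
apply_moves(rows=[{"x": 0, "y": 0, "z": 0.1, "twist": 0, "claw": 1}, {"x": 0, "y": 0, "z": 0, "twist": 0, "claw": 1}, {"x": 0, "y": 0, "z": 0, "twist": 0, "claw": 1}])

```text
time_s: 10.9
tool_pos: [0.5958, 0.1871, 0.0764]
orientation: [0.999, -0.034, 0.0, 0.0]
wrist_force: [-2.0, -1.8, 4.2]
opening: 0.0254
```

Call:
apply_moves(rows=[{"x": 0, "y": 0, "z": 0.06, "twist": 0, "claw": 1}, {"x": 0, "y": 0, "z": 0, "twist": 0, "claw": 1}, {"x": 0, "y": 0, "z": 0, "twist": 0, "claw": 1}])

```text
time_s: 11.15
tool_pos: [0.5959, 0.1871, 0.0751]
orientation: [0.999, -0.034, 0.0, 0.0]
wrist_force: [-2.3, -1.9, 5.8]
opening: 0.025
```

```bash
python3 -c "
from h import *
plan(.5955,.1863,.0755)
grab('side','s10');plan(.5955,.1863,.0755)
s=load('s10');cv2.imwrite('pics/zs10.png',cv2.resize(s['color'][190:270,170:250],None,fx=7,fy=7,interpolation=cv2.INTER_CUBIC))"
```

```text
t 11.15 pos [0.5959 0.1871 0.0751] yaw -3.94 tilt z [ 0. -0. -1.] F [-2.26 -1.94  5.84] open 0.025040645867923986 q [ 0.16  0.58 -0.7   1.61  0.41  1.1  -0.73]
units [-0.01  0.03 -0.02]
t 11.2 pos [0.5959 0.1871 0.0751] yaw -3.94 tilt z [ 0. -0. -1.] F [-2.32 -3.03  5.94] open 0.024783276177631947 q [ 0.16  0.58 -0.7   1.61  0.41  1.1  -0.73]
units [-0.01  0.03 -0.02]
```

View pics/zs10.png

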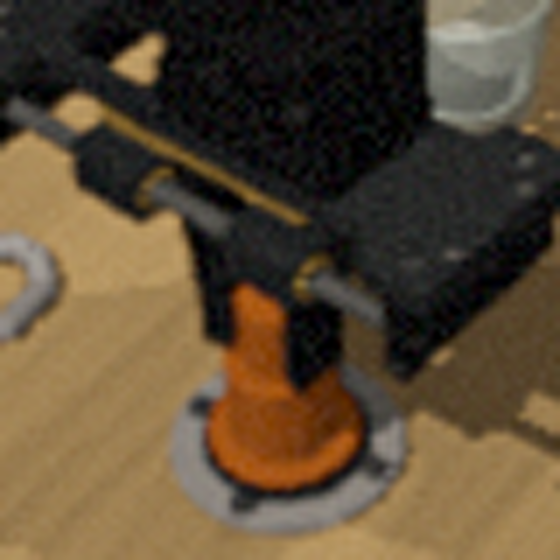

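The cap is seated, with the washer nearly hidden under the flange (zoom (285,490)). The force history fits: pulled down past the catches, then about 6 N up from the washer. I'll take out the small side load, add a little push, and hold to check that it stays steady.

Call:
apply_moves(rows=[{"x": -0.02, "y": 0.03, "z": 0.02, "twist": 0, "claw": 1}, {"x": 0, "y": 0, "z": 0, "twist": 0, "claw": 1}, {"x": 0, "y": 0, "z": 0, "twist": 0, "claw": 1}, {"x": 0, "y": 0, "z": 0, "twist": 0, "claw": 1}])

```text
time_s: 11.53
tool_pos: [0.5958, 0.187, 0.075]
orientation: [0.999, -0.034, 0.001, -0.0]
wrist_force: [-0.2, -0.5, 6.2]
opening: 0.0251
```

Call:
apply_moves(rows=[{"x": 0, "y": 0, "z": 0, "twist": 0, "claw": 1}, {"x": 0, "y": 0, "z": 0, "twist": 0, "claw": 1}, {"x": 0, "y": 0, "z": 0, "twist": 0, "claw": 1}, {"x": 0, "y": 0, "z": 0, "twist": 0, "claw": 1}, {"x": 0, "y": 0, "z": 0, "twist": 0, "claw": 1}, {"x": 0, "y": 0, "z": 0, "twist": 0, "claw": 1}, {"x": 0, "y": 0, "z": 0, "twist": 0, "claw": 1}, {"x": 0, "y": 0, "z": 0, "twist": 0, "claw": 1}])

```text
time_s: 12.2
tool_pos: [0.5958, 0.187, 0.075]
orientation: [0.999, -0.034, 0.001, -0.0]
wrist_force: [-1.2, -0.1, 6.0]
opening: 0.0247
```

```bash
python3 -c "
from h import *
grab('side','s11');plan(.5955,.1863,.0755)
s=load('s11');s0=load('side0')
z=lambda x,y:((x+.5)/7-.5+170,(y+.5)/7-.5+190)
o,_=ray(s,0,0)
m,k=capmask(s,(185,215,240,265)); print(k.min(0),k.max(0))
u=(k[k[:,1]>=245][:,0].min()+k[k[:,1]>=245][:,0].max())/2;v=k[:,1].max()+.5
for zb in(.0075,.011,.015):
    p=onplane(s,u,v,zb);d=p-o;d[2]=0;print(zb,(p+.026*d/np.linalg.norm(d)).round(4))
cv2.imwrite('pics/s11z.png',cv2.resize(s['color'],(768,576)))"
```

```text
t 12.25 pos [0.5958 0.187  0.075 ] yaw -3.93 tilt z [ 0.002  0.001 -1.   ] F [-1.31 -0.17  5.73] open 0.0254946826024228 q [ 0.16  0.58 -0.71  1.62  0.41  1.1  -0.73]
units [-0.01  0.03 -0.02]
[200 231] [221 259]
0.0075 [0.5958 0.1859 0.0075]
0.011 [0.5938 0.1883 0.011 ]
0.015 [0.5916 0.1911 0.015 ]
```

View pics/s11z.png

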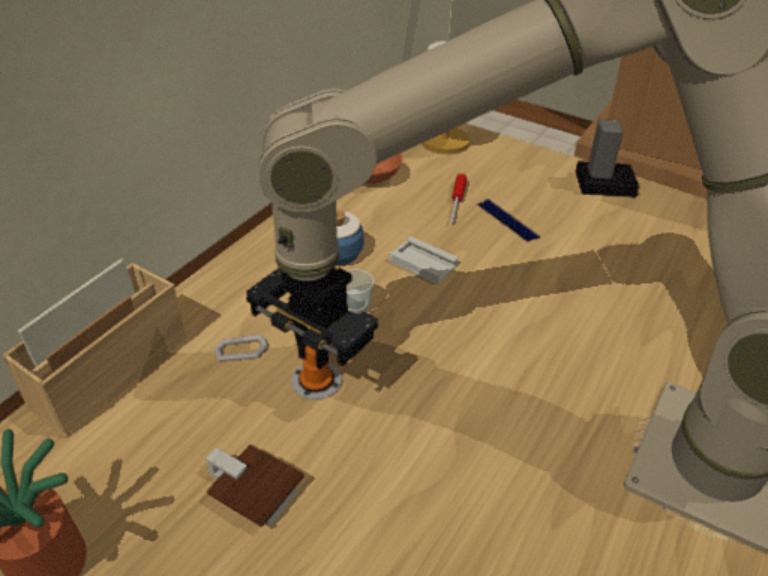

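The cap is upright on the stud at (318,380), and all bystanders are where they were. Force and pose are steady, so I'm handing in.

```bash
python3 -c "
from h import *
print(workorder.sign_off()); plan(.5955,.1863,.0755)"
```

```text
the job is handed in; nothing more can be done
None
the job is handed in; nothing more can be done
```

I slid the cap out of the keeper's open end, set it over the stud and pressed it past the catches. I handed the job in at about 12.3 s with the gripper still holding and pressing it; no verdict was reported.

**Click:** on the way down the wrist force reversed, pulling the tool down by about 5 N, then rose to a steady 6 N upward from the washer.

**Height and squeeze:** the tool height puts the cap's underside at about 7.5 to 8 mm. That and the 6 N both mean about 4 mm of washer squeeze, against the 2.5 mm needed. I inferred the squeeze this way and did not see it directly.

**Hold:** the pose stayed steady for about 0.7 s before hand-in. The tool axis was vertical within about 0.002 rad and side forces were about 1 N.

**Bystanders:** none looked moved in the last side picture, judged by eye.

**Disagreements:** the top view was blocked by the arm at the stud, so only the side view checked the final placing. The two cameras disagreed by about 3 to 5 mm on absolute positions, so I worked from cap-to-stud offsets within each view. Some side-view rim fits also differed by up to about 4 mm along the line of sight.

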